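# Start the nail dust collector from its key row

### The arm

A 6-joint arm with a two-finger parallel gripper is mounted at the origin on a cart in front of the work surface, level with it; the furniture and walls round the work are solid. World frame = base frame: x ahead of the robot, y to its left, z up, the work surface at z = 0. Lengths are in m, angles in rad, forces in N, time in s.
With the tool pointing down it reaches from about 0.375 to 0.9 m from the base axis. Payload 3.1 kg.
Tool frame: the origin (TCP) lies midway between the tips of the shut fingers; the grasp point (between the pads) lies 19 mm behind it; z points along the fingers, y is the line along which they close (so a half turn about z gives the same grasp; the last joint's range is limited). The gripper opens to 87 mm and grips with 3 to 60 N. Pads are 19 mm wide; open, the fingers measure 117 mm over their backs; the gripper's body (75 mm by 190 mm) begins 51 mm behind the grasp point.
Start: joints at [-1.431, 0.527, 1.433, -0, 1.181, -0.178], TCP at [0.195, -0.594, 0.223] pointing down, gripper open.
Joint ranges: [-3.08, 3.08], [-0.75, 2.2], [0.22, 2.44], [-1.43, 4.57], [0, 2.65], [-2.85, 2.85]. Speed limits (rad/s): [2.79, 2.79, 3.14, 3.14, 3.14, 3.14].

### API

Orientations are given as a unit quaternion [x, y, z, w].
In Python, from cell import r, cams gives the robot as it stands (r), with the cameras (cams). Calls block until the motion is done:
- r.move_ptp(position, orientation): joint-space move of the TCP to a pose.
- r.servo_line(position, orientation=None, v=0.15, guard=None): straight line of the TCP; orientation=None keeps the orientation; v is the mean speed in m/s. With guard (N) it stops when the force on the tool has changed by that much, and returns True; else False.
- r.movej(angles): joint-space move.
- r.release() and r.close_gripper(force=None): open the fingers fully, or close them until they stop; force is the grip in N (None keeps the last).
- r.dwell(seconds).
- r.solve_ik(position, orientation): joint angles nearest the present ones, or None.
- r.read_state(): the state.
- cams.read_camera(name): name is "scene" or "top" or "wrist"; returns the picture (480x640x3 uint8, blue, green, red); there is no depth.
- cams.camera_info(name): a dict with "mtx" (3x3 intrinsics, pixels), "R" (3x3) and "t" (3): a world point X has camera coordinates R X + t. Camera axes: x right, y down, z forward; pixel columns grow to the right and rows downward; lengths in m; the calibration is good to about 2 mm. A picture is of the moment at which its call begins: read the wrist's pose just before it. camera_info takes no time and is no camera call; for the wrist camera it gives the pose at the moment of the call.
A pose or a line that the arm cannot do raises r.IKError and nothing moves.
- r.sign_off(): hands the job in; it is judged then, once.
The state is a dict: "time": time; "q": joint angles; "joint_velocities": joint speeds; "joint_torque": joint torques, N m; "ee_pos": TCP position; "tool_rot": TCP orientation; "ft_force": force on the tool from outside, world axes, zero at the start; "ft_torque": the same for the moment, N m; "gripper_width": finger opening in m; "gripper_force": force on a finger pad.
Only numpy, scipy, OpenCV 4.12 (cv2) and the standard library are available. Lean on these libraries where they do the work, as an engineer would, in place of code of your own. Each camera call takes 0.05 s, during which the arm holds its last target. There are 200 camera calls.

### The job

Start the dust collector on the desk by pressing its keys with the fingertips, gently and in this order: first tip the power rocker fully on by pushing down its raised far end, then push the round key fully down so that it stays in, then press the long bar key fully down and let it spring back up. Do not press the square key, and leave the polish bottle, the jar and the buffer block beside the collector where they stand.

Things in the scene. Friction and masses are not known exactly. Their poses are not given: they have to be found in the camera images.
- collector: White nail dust collector, a flat fixed box, 168 mm deep, 256 wide, top 42 mm above the desk, dark slatted intake on its far half. Origin on the desk under the middle of the key row; x to the far side (intake), y to the left along the row. It spans x -36 to 132, y -128 to 128 mm. Four black key modules stand at x = 0, y = 84, 28, -28, -84 mm in any order; their tops are 54 mm above the desk.
- rocker (a joint): The power rocker, rad: 0 = off (far end raised, near half level; may start up to 0.05), 0.4 = fully on (far half level, near end raised). It stays where it is left; about 4 N at its far end tips it. Only pushing down on its far half turns it on.
- rocker_far (a point): Point on the top of the rocker's far half, 15 mm from the crease in its middle; 70 mm above the desk when off, 64 when fully on. The rocker is a white V-shaped paddle, 46 mm long (collector x), 22 wide (y), pivoting across its middle 60 mm above the desk, crease 64 mm above the desk. Its axes tilt with the paddle. Its module may sit at any place in the row.
- round_key (a joint): Travel of the round key, m: 0 = up, 0.006 = fully down. It has a push-latch feel: no spring, it takes about 5 N and stays as far down as it is pushed.
- round_top (a point): Centre of the top of the round key, a white cylinder 27 mm in diameter, top 66 mm above the desk when up (12 mm proud of its module), 60 mm when fully down. Its black module (48 x 48 mm) may sit at any place in the row.
- bar_key (a joint): Travel of the long bar key, m: 0 = up, 0.006 = fully down. Spring: starts to move at 2 N, fully down at 5 N, comes up again when let go.
- bar_top (a point): Centre of the top of the bar key, a white bar 44 mm long (collector x) and 15 mm wide (y), top 66 mm above the desk when up. Its black module (48 x 48 mm) may sit at any place in the row.
- square_key (a joint): Travel of the square key, m: 0 = up, 0.006 = fully down; sprung like the bar key. Not to be pressed.
- square_top (a point): Centre of the top of the square key, a white block 25 x 25 mm, top 66 mm above the desk when up. Its black module (48 x 48 mm) may sit at any place in the row.
- polish: Loose polish bottle, dark blue with a black cap, 30 mm in diameter, 72 mm tall, standing to the right of the collector. Origin under its middle. Leave it alone.
- jar: Loose clear jar with a lid, 39 mm in diameter, 43 mm tall, standing to the left of the collector. Origin under its middle. Leave it alone.
- buffer: Loose pink nail buffer block, 34 x 98 x 23 mm, lying in front of the collector (robot side). Origin under its middle. Leave it alone.
- rocker_module: Fixed black housing under the rocker, 48 x 48 x 12 mm; origin under its middle, on the collector's top face; axes as the collector's.
- round_module: Fixed black housing under the round key, 48 x 48 x 12 mm; origin under its middle, on the collector's top face; axes as the collector's.
- bar_module: Fixed black housing under the bar key, 48 x 48 x 12 mm; origin under its middle, on the collector's top face; axes as the collector's.
- square_module: Fixed black housing under the square key, 48 x 48 x 12 mm; origin under its middle, on the collector's top face; axes as the collector's.

How it is judged:
On the way, in this order (a step that is already met when the one before it is completed fails the run):
1. the power rocker is tipped fully on (value of joint rocker above 0.33 rad), for 0.2 s.
2. then the round key is pushed fully down (value of joint rocker above 0.33 rad and value of joint round_key above 0.0045 m), for 0.2 s.
3. then the bar key is pressed fully down (all of step 2 and value of joint bar_key above 0.0045 m), for 0.1 s.
At the end, for the whole second after the job is handed in: The rocker is on (over 0.33 rad of 0.4), the round key is in (over 4.5 mm of 6), the bar and square keys are up (under 1.5 mm), and the bottle, jar and buffer are within 15 mm of where they stood (all of step 2 and value of joint each of bar_key, square_key below 0.0015 m and distance of each of polish, jar, buffer from where it was at the start of the episode below 0.015 m); the robot touches nothing.
It fails at once if the round or bar key is pressed (over 3 mm) before the rocker is on (value of joint rocker below 0.3 rad and value of joint any of round_key, bar_key above 0.003 m).
It fails at once if the bar key is pressed (over 3 mm) before the round key is in (value of joint round_key below 0.004 m and value of joint bar_key above 0.003 m).
It fails at once if the square key is pressed (over 3 mm) (value of joint square_key above 0.003 m).
It fails at once if the collector or a key is pushed roughly (over 60 N) (contact force between the fingers and rocker_module above 60 N or contact force between the fingers and round_module above 60 N or contact force between the fingers and bar_module above 60 N or contact force between the fingers and square_module above 60 N or contact force between the fingers and collector above 60 N).
It fails at once if the bottle, jar or buffer is lifted, carried or knocked (over 20 mm) (distance of any of polish, jar, buffer from where it was at the start of the episode above 0.02 m).
It also fails if it takes over 35 s, if anything falls off the work surface, if the arm or the gripper's body presses on something with over 40 N, if the wrist force passes 120 N, or if a joint passes its speed limit or range.

## Working session

There is one attempt and no reset: what is moved stays moved. The work goes in short steps, each a Python script; the robot and the scene stay as the last script left them, time stands still between calls to the robot, and variables do not carry over. Pictures are saved under pics/ and viewed, at most 10 in all, crops included, and the job is handed in when it is done.

```bash
mkdir -p pics; ls
python3 - <<'E'
from cell import r, cams
import cv2,numpy as np
for n in("top","scene"):
    cv2.imwrite(f"pics/{n}0.png",cams.read_camera(n))
    c=cams.camera_info(n); print(n,np.round(c["mtx"],1).tolist(),np.round(c["R"],3).tolist(),np.round(c["t"],3).tolist())
s=r.read_state();print(s["time"],s["ee_pos"],s["tool_rot"],s["ft_force"])
E
```

```text
cell.py
pics
top [[444.0, 0.0, 317.3], [0.0, 444.0, 245.1], [0.0, 0.0, 1.0]] [[0.095, -0.995, 0.002], [-0.969, -0.093, -0.231], [0.23, 0.02, -0.973]] [-0.085, 0.544, 0.823]
scene [[457.9, 0.0, 324.8], [0.0, 457.9, 239.4], [0.0, 0.0, 1.0]] [[-0.813, -0.582, -0.016], [-0.321, 0.47, -0.822], [0.486, -0.663, -0.569]] [0.397, 0.254, 0.605]
0.1 [ 0.19522431 -0.59301718  0.22167424] [ 9.87401717e-01  1.58230382e-01  1.20154198e-05 -9.98122168e-04] [-0.49407311 -0.26781678 -0.1958145 ]
```

View pics/top0.png

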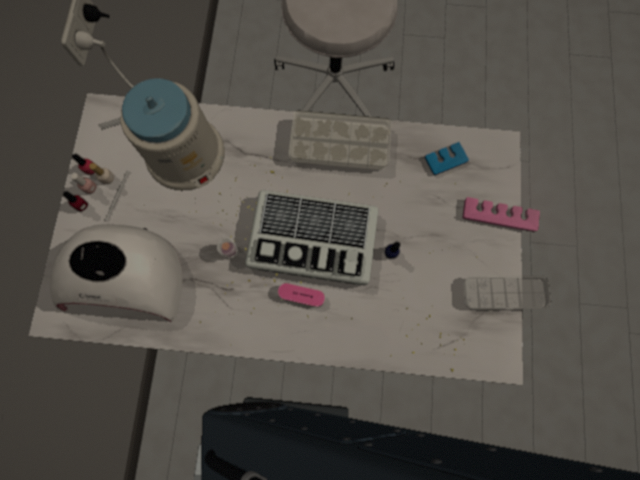

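View pics/scene0.png

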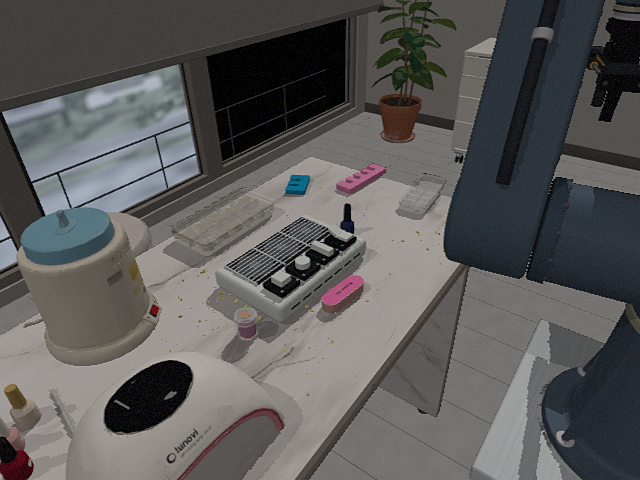

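The top view shows the collector at about (258–378, 195–285). From left to right its keys are square (268,249), round (296,253), bar (322,258) and rocker (350,262). The jar is at (227,247), the bottle at (392,250) and the buffer at (302,295). Next I'll cast rays for rough positions and look closer with the wrist camera from two places.

```bash
cat > h.py <<'E'
from cell import r, cams
import cv2,numpy as np
from scipy.spatial.transform import Rotation as Ro
def ray(c,uv):
    d=np.linalg.solve(c["mtx"],[uv[0],uv[1],1.]); return -c["R"].T@c["t"], c["R"].T@d
def onplane(c,uv,z):
    o,d=ray(c,uv); return o+d*(z-o[2])/d[2]
def tri(c1,a,c2,b):
    o1,d1=ray(c1,a);o2,d2=ray(c2,b)
    s=np.linalg.lstsq(np.c_[d1,-d2],o2-o1,rcond=None)[0]
    p,q=o1+s[0]*d1,o2+s[1]*d2
    return (p+q)/2,np.linalg.norm(p-q)
def down(yaw): return (Ro.from_euler("z",yaw)*Ro.from_euler("x",np.pi)).as_quat()
E
python3 - <<'E'
from h import *
c=cams.camera_info("top")
P={n:onplane(c,uv,.066) for n,uv in dict(sq=(268,249),rd=(296,253),bar=(322,258),rk=(350,262)).items()}
for n in P: print(n,P[n].round(3))
d=P["sq"]-P["rk"]; yaw=np.arctan2(-d[0],d[1]); print("yaw",yaw)
m=(P["rd"]+P["bar"])/2
w=cams.camera_info("wrist"); s=r.read_state(); T=Ro.from_quat(s["tool_rot"]).as_matrix()
print("cam in tool",T.T@(-w["R"].T@w["t"]-s["ee_pos"]),"\n",w["R"]@T)
for y in (yaw,yaw+np.pi/2,yaw-np.pi/2): print(y,r.solve_ik([m[0],m[1],.3],down(y)),r.solve_ik([m[0]-.07,m[1],.3],down(y)))
E
```

```text
sq [0.532 0.064 0.066]
rd [0.529 0.008 0.066]
bar [ 0.524 -0.045  0.066]
rk [ 0.522 -0.101  0.066]
yaw -0.06447124004443583
cam in tool [ 0.07115041 -0.00026688 -0.16132176] 
 [[ 1.45886528e-03  9.99998905e-01 -2.46575844e-04]
 [-9.65066269e-01  1.34329967e-03 -2.62002465e-01]
 [-2.62001847e-01  6.20188330e-04  9.65067173e-01]]
-0.06447124004443583 [-2.47455479e-01  3.07275241e-01  1.57661129e+00 -4.44089210e-16
  1.25770612e+00  1.38781209e+00] [-2.85934893e-01  2.00789152e-01  1.73047643e+00 -4.44089210e-16
  1.21032707e+00  1.34933267e+00]
1.5063250867504607 [-0.24745548  0.30727524  1.57661129  0.          1.25770612 -0.18298424] [-0.28593489  0.20078915  1.73047643  0.          1.21032707 -0.22146365]
-1.6352675668393324 None None
```

Run:
```python
from h import *
import pickle
r.close_gripper(10)
q=down(-.0645); D=[]
for i,p in enumerate([(.55,-.06,.27),(.56,.03,.27)]):
    r.move_ptp(p,q); r.dwell(.2)
    c=cams.camera_info("wrist"); im=cams.read_camera("wrist"); D.append((c,im)); cv2.imwrite(f"pics/w{i}.png",im)
pickle.dump(D,open("w.pkl","wb")); s=r.read_state(); print(s["time"],s["ee_pos"],s["gripper_width"])
```

```text
4.8667 [0.56006091 0.02891916 0.26999671] 0.0005597935487605458
```

View pics/w0.png

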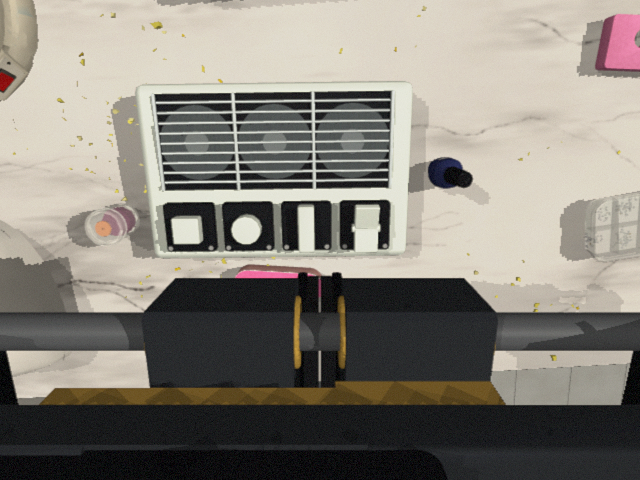

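View pics/w1.png

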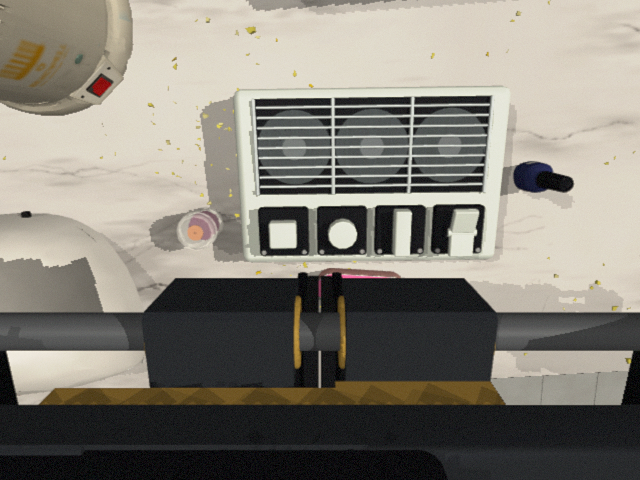

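Wrist view 0 shows square (186,229), round (246,229), bar (306,228) and rocker (366,228). View 1 shows them at (283,234), (342,234), (402,232) and (462,232). The rocker's crease is at about y=233, with the bright far half above it. The modules stand clear in black, so I'll segment the keys and triangulate.

```bash
cat > m.py <<'E'
from h import *
import pickle
D=pickle.load(open("w.pkl","rb")); B=[]
for c,im in D:
    g=cv2.cvtColor(im,cv2.COLOR_BGR2GRAY)
    reg=np.zeros_like(g); reg[200:256,150:490]=1
    dark=((g<70)&(reg>0)).astype(np.uint8)
    ct=[k for k in cv2.findContours(dark,cv2.RETR_EXTERNAL,cv2.CHAIN_APPROX_NONE)[0] if cv2.boundingRect(k)[2]>35 and cv2.boundingRect(k)[3]>35]
    ct.sort(key=lambda k:cv2.boundingRect(k)[0]); out=[]
    for k in ct:
        hull=np.zeros_like(g); cv2.fillConvexPoly(hull,cv2.convexHull(k),1)
        br=((g>150)&(hull>0)).astype(np.uint8)
        n,l,st,ce=cv2.connectedComponentsWithStats(br); i=1+np.argmax(st[1:,4])
        out.append((cv2.minAreaRect(k),st[i],ce[i]))
        print("mod",cv2.boundingRect(k),np.round(cv2.minAreaRect(k)[0],1),"key",st[i].tolist(),ce[i].round(1))
    B.append(out); print()
for n,a,b in zip(("sq","rd","bar","rk"),*B):
    p,e=tri(D[0][0],a[2],D[1][0],b[2]); print(n,p.round(4),"gap",e.round(4))
    m,e=tri(D[0][0],a[0][0],D[1][0],b[0][0]); print("  module",m.round(4),e.round(4), [onplane(D[j][0],x[2],.066)[:2].round(4).tolist() for j,x in enumerate((a,b))], [onplane(D[j][0],x[0][0],.054)[:2].round(4).tolist() for j,x in enumerate((a,b))])
v=np.hstack([cv2.resize(D[0][1][190:265,150:400],None,fx=3.2,fy=3.2)]);v2=cv2.resize(D[1][1][190:265,245:495],None,fx=3.2,fy=3.2)
cv2.imwrite("pics/crop.png",np.vstack([v,v2]))
E
python3 m.py
```

```text
mod (163, 203, 55, 48) [190.  226.5] key [171, 217, 32, 27, 758] [186.8 230.3]
mod (222, 202, 52, 49) [247.5 226. ] key [232, 216, 29, 28, 661] [246.1 229.4]
mod (281, 201, 50, 49) [305.5 225. ] key [298, 206, 16, 44, 672] [305.8 227.4]
mod (340, 200, 50, 50) [364.5 224.5] key [352, 205, 28, 45, 1064] [366.3 226.7]

mod (258, 207, 51, 48) [283.  230.5] key [269, 221, 28, 27, 678] [282.8 234.7]
mod (317, 206, 50, 49) [341.5 230. ] key [329, 220, 28, 29, 619] [342.4 234.2]
mod (374, 205, 52, 50) [399.5 229.5] key [395, 211, 17, 44, 660] [402.7 232. ]
mod (431, 205, 53, 49) [457. 229.] key [448, 209, 31, 45, 1043] [463.3 230.9]

sq [0.5321 0.0651 0.0593] gap 0.0
  module [0.5328 0.066  0.0466] 0.0003 [[0.5337, 0.0628], [0.5339, 0.0644]] [[0.5343, 0.0634], [0.5349, 0.0651]]
rd [0.5298 0.009  0.0615] gap 0.0003
  module [0.5308 0.0093 0.0513] 0.0004 [[0.531, 0.0081], [0.5309, 0.0092]] [[0.5313, 0.0088], [0.5318, 0.0094]]
bar [ 0.5288 -0.0469  0.0637] gap 0.0001
  module [ 0.5282 -0.0462  0.0519] 0.0001 [[0.5294, -0.047], [0.5294, -0.0464]] [[0.5288, -0.0463], [0.5287, -0.0458]]
rk [ 0.5263 -0.1028  0.0646] gap 0.0002
  module [ 0.5236 -0.1029  0.0465] 0.0002 [[0.5265, -0.1026], [0.5268, -0.1023]] [[0.5257, -0.1022], [0.5256, -0.1004]]
```

View pics/crop.png

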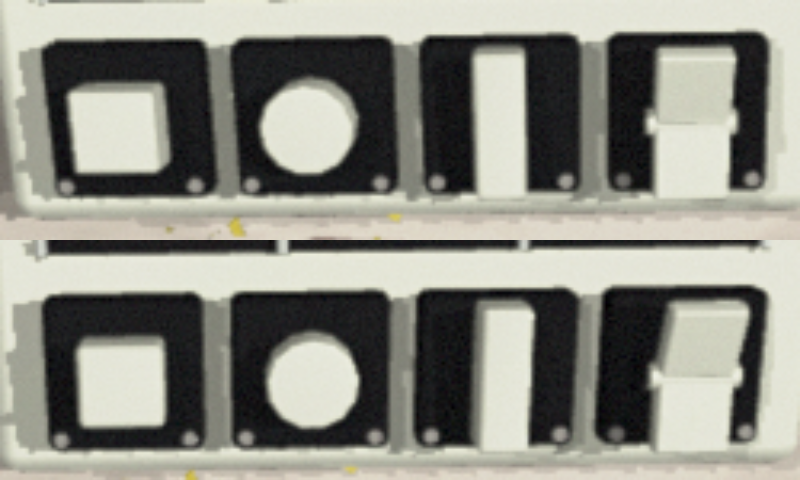

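The crop shows the rocker crease at view-0 (367,228.4) and view-1 (463,232.8), and the far half's centre at (367.5,217.5) and (465.9,220.6). The key-top heights measured 59–65 mm against 66 given. That fits once I allow for the side faces in the masks and the calibration error. I'll check the rocker points, then press it.

```bash
cat >> h.py <<'E'
YAW=-.045; Q=down(YAW); X=np.array([np.cos(YAW),np.sin(YAW),0])
def press(p,guard,zmin):
    r.servo_line([p[0],p[1],.09],Q,v=.12); r.dwell(.1)
    hit=r.servo_line([p[0],p[1],zmin],v=.025,guard=guard); s=r.read_state()
    print("hit",hit,"tip",s["ee_pos"].round(4),"F",s["ft_force"].round(1),"t",s["time"])
    r.dwell(.3); s=r.read_state(); print("held",s["ee_pos"].round(4),s["ft_force"].round(1))
    r.servo_line([p[0],p[1],.09],v=.1); s=r.read_state(); print("up",s["ft_force"].round(1),s["time"])
E
python3 - <<'E'
from h import *
import pickle
(a,_),(b,_)=pickle.load(open("w.pkl","rb"))
cr,e=tri(a,(366.9,228.4),b,(463.1,232.8)); fh,f=tri(a,(367.5,217.5),b,(465.9,220.6))
print(cr,e,fh,f)
c0=(onplane(a,(366.9,228.4),.064)+onplane(b,(463.1,232.8),.064))/2
p=c0+X*.016; print("crease",c0,"press",p)
assert abs(c0[1]+.1025)<.004 and abs(c0[0]-.526)<.005 and 0.006<fh[0]-cr[0]<.017
r.move_ptp([p[0],p[1],.12],Q)
press(p,12,.058)
c=cams.camera_info("wrist");cv2.imwrite("pics/r1.png",cams.read_camera("wrist"))
E
```

```text
[ 0.5238524  -0.10351397  0.06218441] 3.0066428982125945e-05 [ 0.5361376  -0.10390005  0.06749285] 0.0013402327693396397
crease [ 0.52435482 -0.1031048   0.064     ] press [ 0.54033862 -0.10382456  0.064     ]
hit True tip [ 0.5423 -0.1043  0.064 ] F [-0.9 -0.5  6.9] t 7.1917
held [ 0.5423 -0.1043  0.064 ] [-1.1  0.2  5.8]
up [-0.7 -0.3 -0.7] 7.9083
```

Run:
```python
from h import *
r.move_ptp([.55,-.06,.22],Q); r.dwell(.1)
im=cams.read_camera("wrist"); cv2.imwrite("pics/r2.png",cv2.resize(im[150:290,100:500],None,fx=2,fy=2,interpolation=cv2.INTER_CUBIC)); print(r.read_state()["time"])
```

```text
8.7167
```

View pics/r2.png

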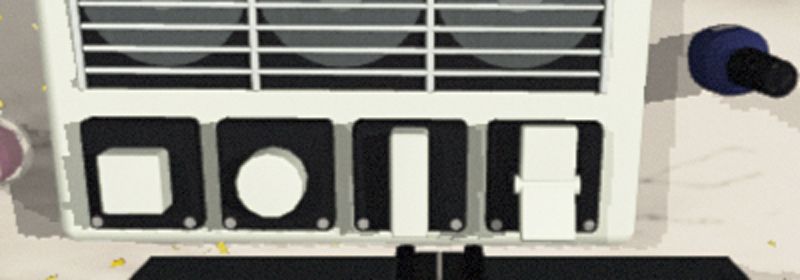

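The picture shows the far half of the rocker at (548,155), now as bright as the near half, so it looks level. The bottle hasn't moved. I'll press the rocker once more, a little firmer, to confirm the hard stop, then press the round key.

Run:
```python
from h import *
r.move_ptp([.5403,-.1038,.11],Q)
press([.5403,-.1038],25,.058)
r.move_ptp([.5303,.0088,.11],Q)
press([.5303,.0088],25,.056)
```

```text
hit True tip [ 0.5401 -0.1037  0.064 ] F [-1.1  0.8  7.1] t 10.6833
held [ 0.5402 -0.1038  0.064 ] [-0.4  0.8  6. ]
up [-0.4 -0.1 -0.9] 11.4
hit True tip [0.5302 0.0089 0.0604] F [-0.9  0.1  4.3] t 13.475
held [0.5302 0.0088 0.0604] [-1.1 -0.6  5.7]
up [-0.7  0.2  0.5] 14.225
```

Run:
```python
from h import *
r.move_ptp([.5288,-.0468,.11],Q)
press([.5288,-.0468],25,.056)
r.move_ptp([.55,-.06,.22],Q); r.dwell(.1)
im=cams.read_camera("wrist"); cv2.imwrite("pics/r3.png",cv2.resize(im[150:290,100:500],None,fx=2,fy=2,interpolation=cv2.INTER_CUBIC)); print(r.read_state()["time"])
```

```text
hit True tip [ 0.5287 -0.0468  0.0604] F [-0.1  0.2  7.7] t 16.125
held [ 0.5287 -0.0468  0.0604] [0.  0.2 7.1]
up [-0.6 -0.3 -0.3] 16.875
17.6167
```

View pics/r3.png

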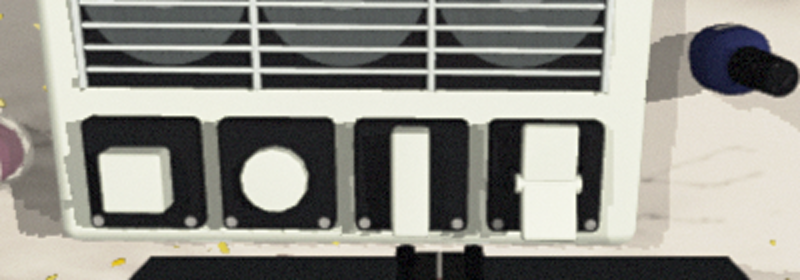

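The picture shows the round key (274,179) sunk, with less of its side visible than before. The bar (410,180) is back up, the rocker (549,155) is level on its far half, and the bottle and jar haven't moved.

```bash
python3 -c "
from cell import r, cams
print(r.sign_off())"
```

```text
the job is handed in; nothing more can be done
None
```

I pressed the rocker on, the round key in and the bar key down, in that order, each to its hard stop, and handed the job in at about 18 s; the bar sprang back, the square key was never pressed, and the hand-in returned no verdict.

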